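Proof-load a soaked polymer coupon on the bench pull tester

TASK

Hang the beige test coupon on the pull tester, one eye over each of the two upright pins and lying flat on both shoulders, and let go of it. Then push the spring-return lever down by its red grip until the dial needle stands in the green band, never letting it run into the red, and finish with your hand still on the grip, holding the needle steadily in the green. Leave the timer, vial, beaker and tweezers where they are.

Things in the scene. Friction and masses are not known exactly. Their poses are not given: they have to be found in the camera images.
- coupon: Beige flat polymer tensile coupon, 118 mm long, 8 mm thick, about 40 g, lying flat on the bench. At each end a round eye 28 mm across with a 12 mm through hole, 90 mm between hole centres; between them a straight waist 13 mm wide, 50 mm long. Origin: centre of its underside; y along its length, z up. Its two ends are alike.
- eye_a (a point): Centre of the coupon's hole at its +y end, on the underside (45 mm from the coupon's origin).
- eye_b (a point): Centre of the coupon's hole at its -y end, on the underside (45 mm from the coupon's origin).
- tester: Pull tester, fixed to the bench: dark blue bed 104 mm (x) by 330 mm (y = -157 to 173 mm), top at z = 25 mm. Origin: on the bench midway between the pins; y along the bed to the pale gauge head (y = 85 to 163 mm, 77 mm high, white dial on top up to 120 mm), z up. Two carriages, 82 x 36 mm, tops at z = 63 mm, slide along y on guide rods. Lever bracket at y = -115 mm; rack over it 88 mm high.
- gauge_pin (a point): On the axis of the upright steel pin on the gauge carriage, at the top of its round shoulder (22 mm across, 75 mm above the bench), where the coupon's underside is to rest. The pin is 8 mm thick and rises 24 mm above this point, the last 6 mm tapered. At rest it stands at y = +45 mm in the tester's frame.
- lever_pin (a point): The same point of the like pin on the crosshead, the carriage that the lever draws away from the gauge. At rest it stands at y = -45 mm in the tester's frame, 90 mm from the other pin.
- gauge (a joint): Travel of the spring-loaded gauge carriage towards the lever, m: 0 without load, spring 2500 N/m, at most 0.018. It turns the black needle of the dial clockwise, 0.25 rad per mm. Green band: 8 to 12 mm of travel; red band: from 14 mm.
- lever (a joint): Angle by which the lever is pressed, rad: 0 at rest (spring-held, 0.50 rad above level), 0.80 at the lower stop; it springs back when let go. Draws the crosshead 25 mm per rad; the gauge follows after about 5 mm of slack in the eyes and pins. Mid green comes at about 0.60 rad with about 8.5 N down on the grip.
- lever_pivot (a point): Axis of the lever's shaft, along the tester's x, 55 mm above the bench, at y = -115 mm in the tester's frame. The lever points to the tester's -y; its grip swings down about this axis on a radius of 130 mm.
- lever_grip: Red round grip bar of the lever, free to turn on its own axis, 18 mm thick, 60 mm long, along the tester's x; origin at its middle, at rest 117 mm above the bench. Nothing stands under it or beyond it; the lever's two flat steel arms run 34 mm either side of its middle.
- timer: White lab timer, 37 x 66 x 62 mm, standing behind the tester; origin under its centre. To be left alone.
- vial: Amber vial with a black cap, 23 mm wide, 51 mm high, standing behind the tester; origin under its centre. To be left alone.
- beaker: Glass beaker, 54 mm wide, 68 mm high, standing behind the tester; origin under its centre. To be left alone.
- forceps: Steel tweezers, 122 mm long, 8 mm high, lying along y at the front of the bench; origin under their middle. To be left alone.
There are look-alikes about, which are no part of the job. What is shaped like the coupon but orange or yellow is not meant.

How it is judged (in metres and radians):
On the way:
1. the coupon lies flat on both shoulders with an eye over each pin, let go, and the gauge still unloaded (((distance between eye_a and gauge_pin below 0.005 m and distance between eye_b and lever_pin below 0.005 m) or (distance between eye_b and gauge_pin below 0.005 m and distance between eye_a and lever_pin below 0.005 m)) and contact force between the fingers and coupon below 0.1 N and value of joint gauge below 0.003 m), for 0.2 s.
At the end, for the whole second after the job is handed in: The robot still presses the lever grip (at least 3 N); the gauge stands steadily (under 3 mm/s) at 8 to 12 mm of travel, needle in the green; the coupon lies on both shoulders, each eye over a pin (within 6 mm of its shoulder point), not touched by the robot (value of joint gauge between 0.008 and 0.012 m and velocity of joint gauge between -0.003 and 0.003 m/s and contact force between any of the fingers, the arm and lever_grip above 3 N and contact force between each of the fingers, the arm and coupon below 0.1 N and ((distance between eye_a and gauge_pin below 0.006 m and distance between eye_b and lever_pin below 0.006 m) or (distance between eye_b and gauge_pin below 0.006 m and distance between eye_a and lever_pin below 0.006 m))); the arm keeps its last pose, push and grip.
It fails at once if the needle ran into the red band (gauge travel over 14 mm) (value of joint gauge above 0.014 m).
It fails at once if the timer was moved over 20 mm (distance of timer from where it was at the start of the episode above 0.02 m).
It fails at once if the vial was moved over 20 mm (distance of vial from where it was at the start of the episode above 0.02 m).
It fails at once if the beaker was moved over 20 mm (distance of beaker from where it was at the start of the episode above 0.02 m).
It fails at once if the tweezers were moved over 20 mm (distance of forceps from where it was at the start of the episode above 0.02 m).
It also fails if it takes over 54 s, if anything falls off the work surface, if the arm or the gripper's body presses on something with over 40 N, if the wrist force passes 120 N, or if a joint passes its speed limit or range.

ROBOT

A 6-joint arm with a two-finger parallel gripper is mounted at the origin on a cart in front of the work surface, level with it; the furniture and walls round the work are solid. World frame = base frame: x ahead of the robot, y to its left, z up, the work surface at z = 0. Lengths are in mm, angles in rad, forces in N, time in s.
With the tool pointing down it reaches from about 275 to 975 mm from the base axis. Payload 8.4 kg.
Tool frame: the origin (TCP) lies midway between the tips of the shut fingers; the grasp point (between the pads) lies 19 mm behind it; z points along the fingers, y is the line along which they close (so a half turn about z gives the same grasp; the last joint's range is limited). The gripper opens to 92 mm and grips with 3 to 60 N. Pads are 20 mm wide; open, the fingers measure 128 mm over their backs; the gripper's body (75 mm by 189 mm) begins 69 mm behind the grasp point.
Start: joints at [-1.113, 0.353, 1.633, -0, 1.155, -0.002], TCP at [277.354, -560.091, 214.583] pointing down, gripper open.
Joint ranges: [-2.63, 2.63], [-0.92, 2.1], [0.06, 2.66], [-1.3, 4.44], [0, 2.69], [-3.02, 3.02]. Speed limits (rad/s): [2.22, 2.22, 2.79, 3.14, 3.14, 3.14].

INTERFACE

Orientations are given as [roll, pitch, yaw] about the fixed x, y, z axes, in that order (R = Rz(yaw) Ry(pitch) Rx(roll)).
In Python, from cell import env, eyes gives the robot as it stands.
- The arm moves only by the tool play_rows, never from a script. Its argument "plan" is a list of rows, each a list of 7 numbers: the shift along the world's x, y, z in units of 0.15 m (1.0 is 0.15 m), then the turn, a rotation vector about the world's x, y, z in units of 2 pi rad (1.0 is 2 pi rad), then the opening, from 0 (shut) to 1 (fully open). A call has 1 to 8 rows; each row shifts and turns the commanded pose from where the row before left it; what a row does not reach is not made up. A row lasts 1/10 s, in which the tool goes at most 50 mm and 8.59 degrees, less where a joint would pass 70% of its speed; a pose out of reach is approached as far as the arm can. A call with a number of a shift or a turn outside -1 to 1 is refused whole. A call with a gripper value outside its range is refused whole. The fingers move at their own pace and stop on an object; "force" is the grip in N (left out, the last holds). Time passes only in rows, so rows that do not move let the fingers close. It gives the time, the measured TCP pose, the force, the opening and the grip force at its end, in the units of the state.
- env.get_state(): the state, without advancing time (a new reading comes with each control period).
- eyes.get_image(name): name is "side" or "top" or "wrist"; returns the picture (480x640x3 uint8, blue, green, red); there is no depth.
- eyes.calibration(name): a dict with "K" (3x3 intrinsics, pixels), "rvec" (rotation vector, rad) and "tvec" (3), from world to camera coordinates, as OpenCV has them; the wrist camera has in their place "hand_eye" (4x4, takes a point from camera to tool coordinates, whose origin is the TCP and whose axes are the flange's). Camera axes: x right, y down, z forward; pixel columns grow to the right and rows downward; lengths in mm; the calibration is good to about 2 mm. A picture is of the moment at which its call begins: read the wrist's pose just before it. calibration takes no time and is no camera call.
- env.close_job(): hands the job in; it is judged then, once.
The state is a dict: "clock": time; "joints": joint angles; "joint_velocities": joint speeds; "joint_efforts": joint torques, N m; "position": TCP position; "tcp_rot": TCP orientation; "force": force on the tool from outside, world axes, zero at the start; "wrist_torque": the same for the moment, N m; "width": finger opening in mm; "finger_force": force on a finger pad.
Only numpy, scipy, OpenCV 4.12 (cv2) and the standard library are available. Lean on these libraries where they do the work, as an engineer would, in place of code of your own. Each camera call takes 0.05 s, during which the arm holds its last target. There are 200 camera calls.

## Working session

There is one attempt and no reset: what is moved stays moved. The work goes in short steps, Python scripts to look and compute and a tool call to move; the robot and the scene stay as the last step left them, time stands still between calls to the robot, and variables do not carry over. Pictures are saved under pics/ and viewed, at most 10 in all, crops included, and the job is handed in when it is done.

Besides the shell and the picture viewer there is one more tool, called after "Emit:" in YAML: its name, and indented under it one key for each argument. play_rows: Moves the arm, as the interface text tells. Shifts and turns lie within -1 to 1; 1 stands for 0.15 m of shift or 2 pi rad of turn. Its arguments: {"type":"object","properties":{"plan":{"type":"array"},"force":{"type":"number"}},"required":["plan"]}

```bash
mkdir -p pics; ls; python3 - <<'E'
from cell import env, eyes
import cv2
s=env.get_state();print({k:s[k] for k in('clock','position','tcp_rot','width','force')})
for n in('top','side'):
    im=eyes.get_image(n);cv2.imwrite(f'pics/{n}0.png',im)
    print(n,eyes.calibration(n))
print(eyes.calibration('wrist'))
E
```

```text
pics
{'clock': 0.0, 'position': array([ 277.13790845, -559.64301693,  213.87791732]), 'tcp_rot': array([-3.14024106e+00, -5.05946531e-08,  4.59810078e-01]), 'width': 92.11004497442954, 'force': array([-0.88326926,  0.11669878, -0.41629661])}
top {'K': array([[612.60989524,   0.        , 315.37687912],
       [  0.        , 612.60989524, 235.68954118],
       [  0.        ,   0.        ,   1.        ]]), 'rvec': array([ 2.16393528, -2.12550085,  0.17210804]), 'tvec': array([-122.10676961,  572.34092024, 1643.27264425])}
side {'K': array([[584.22581239,   0.        , 313.27936478],
       [  0.        , 584.22581239, 239.17985378],
       [  0.        ,   0.        ,   1.        ]]), 'rvec': array([ 1.92556784, -0.67622125,  0.46048965]), 'tvec': array([-502.19480629,  212.18799584, 1152.61172298])}
{'K': array([[352.6286912 ,   0.        , 319.15781174],
       [  0.        , 352.6286912 , 243.25197365],
       [  0.        ,   0.        ,   1.        ]]), 'hand_eye': array([[-8.45262037e-04, -9.60540095e-01, -2.78140273e-01,
         7.88214555e+01],
       [ 9.99999593e-01, -8.99678748e-04,  6.80081917e-05,
        -4.96988437e-01],
       [-3.15561487e-04, -2.78140102e-01,  9.60540465e-01,
        -1.69823335e+02],
       [ 0.00000000e+00,  0.00000000e+00,  0.00000000e+00,
         1.00000000e+00]])}
```

View pics/top0.png

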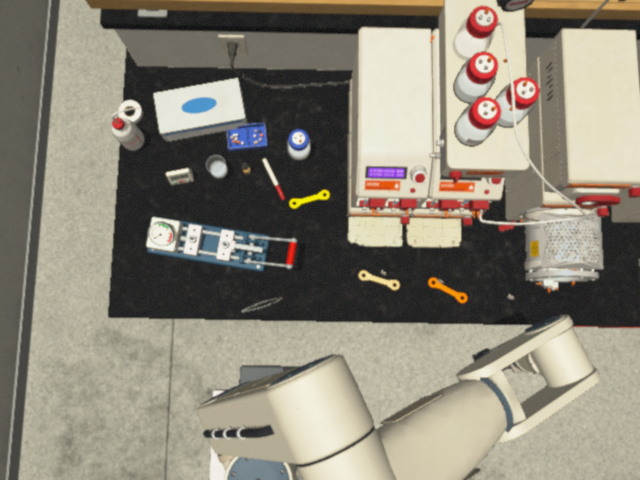

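View pics/side0.png

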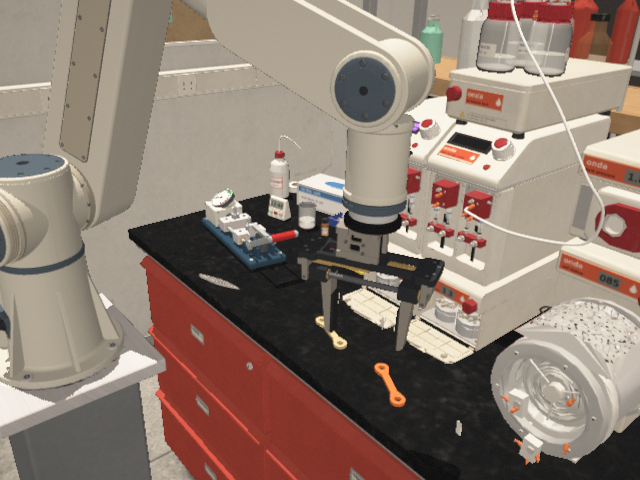

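Top view: the bench holds three coupon shapes: beige at (379,280), orange at (447,290) and yellow at (309,199). I choose the beige one. The tester has its dial at (162,236), carriages near (195,241) and (228,245), and the red grip at (292,253). The side view agrees. Next I measure these and check close crops.

```bash
cat > h.py <<'E'
import numpy as np, cv2
from cell import env, eyes
from scipy.spatial.transform import Rotation as R
def cam(n, st=None):
    c=eyes.calibration(n)
    if n!='wrist':
        r=cv2.Rodrigues(c['rvec'])[0]; return c['K'],r.T,-r.T@c['tvec']
    T=R.from_euler('xyz',st['tcp_rot']).as_matrix(); H=c['hand_eye']
    return c['K'],T@H[:3,:3],T@H[:3,3]+st['position']
def onplane(C,uv,z):
    K,Rm,o=C; d=(Rm@np.linalg.inv(K)@np.c_[np.reshape(uv,(-1,2)),np.ones(len(np.reshape(uv,(-1,2))))].T).T
    return o+d*((z-o[2])/d[:,2])[:,None]
def proj(C,p):
    K,Rm,o=C; q=(K@Rm.T@(np.reshape(p,(-1,3))-o).T).T; return q[:,:2]/q[:,2:]
def blobs(mask,amin=20):
    n,l,s,c=cv2.connectedComponentsWithStats(mask.astype(np.uint8)); 
    return [(c[i],s[i],l==i) for i in range(1,n) if s[i,4]>=amin]
E
python3 - <<'E'
from h import *
im=cv2.imread('pics/top0.png');hsv=cv2.cvtColor(im,cv2.COLOR_BGR2HSV);C=cam('top')
print('cam',C[2])
sub=np.zeros(im.shape[:2],bool);sub[262:300,350:410]=1
m=sub&(hsv[...,2]>110)
for c,s,l in blobs(m):
    pts=np.argwhere(l)[:,::-1].astype(float);w=onplane(C,pts,8)
    r=cv2.minAreaRect(w[:,:2].astype(np.float32));print('coupon',c,s,w.mean(0),r)
sub[:]=0;sub[235:275,275:305]=1
m=sub&((hsv[...,0]<8)|(hsv[...,0]>172))&(hsv[...,1]>140)&(hsv[...,2]>70)
for c,s,l in blobs(m):
    w=onplane(C,np.argwhere(l)[:,::-1].astype(float),120);print('grip',c,s,w.mean(0),cv2.minAreaRect(w[:,:2].astype(np.float32)))
a=cv2.resize(im[205:285,135:305],None,fx=4.6,fy=4.6,interpolation=cv2.INTER_CUBIC)
b=cv2.resize(im[262:302,340:480],None,fx=4.6,fy=4.6,interpolation=cv2.INTER_CUBIC)
b=cv2.copyMakeBorder(b,0,0,0,a.shape[1]-b.shape[1],cv2.BORDER_CONSTANT)
cv2.imwrite('pics/c1.png',np.vstack([a,b]))
E
```

```text
cam [ 316.60925334 -102.60869394 1712.32567351]
coupon [378.74202899 279.71884058] [358 270  42  21 345] [ 459.2305658  -290.70296781    8.        ] ((459.33465576171875, -290.23187255859375), (120.17449188232422, 31.059499740600586), 73.61265563964844)
grip [290.84946237 252.89784946] [285 242  12  23 186] [516.01452453 -48.00306035 120.        ] ((516.3192749023438, -48.03221130371094), (22.060144424438477, 58.01353073120117), 81.16480255126953)
```

View pics/c1.png

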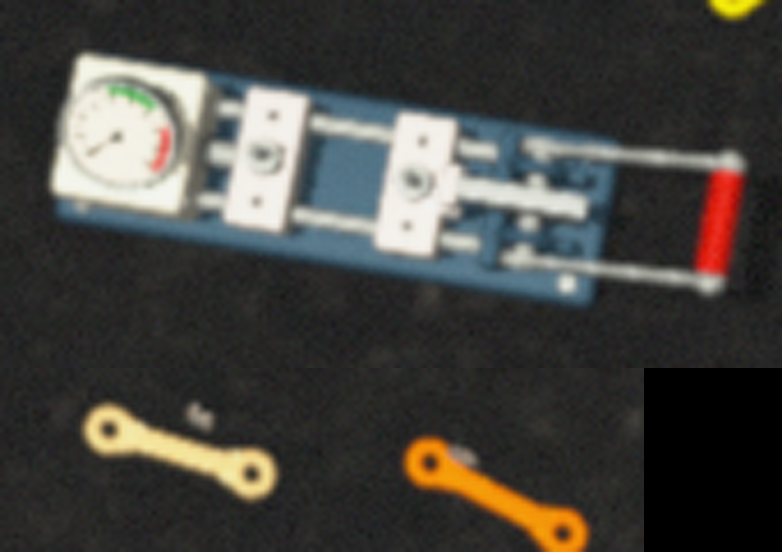

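The crop confirms the choice: the beige coupon has its eyes at crop (109,430) and (252,474), the other one there is orange. The pins stand at crop (266,154) and (414,181). Moving above the coupon for a wrist look.

Emit:
play_rows:
  plan:
    - [0.152, 0.224, -0.112, 0, 0, 0.0164, 1]
    - [0.152, 0.224, -0.112, 0, 0, 0.0164, 1]
    - [0.152, 0.224, -0.112, 0, 0, 0.0164, 1]
    - [0.152, 0.224, -0.112, 0, 0, 0.0164, 1]
    - [0.152, 0.224, -0.112, 0, 0, 0.0164, 1]
    - [0.152, 0.224, -0.112, 0, 0, 0.0164, 1]
    - [0.152, 0.224, -0.112, 0, 0, 0.0164, 1]
    - [0.152, 0.224, -0.112, 0, 0, 0.0164, 1]

```text
clock: 0.9
position: [460.3, -289.8, 79.4]
tcp_rot: [-3.141, -0.0, 1.288]
force: [1.5, -0.3, 0.4]
width: 92.0
finger_force: 0.0
```

Emit:
play_rows:
  plan:
    - [0, 0, 0, 0, 0, 0, 1]
    - [0, 0, 0, 0, 0, 0, 1]

```text
clock: 1.1
position: [459.7, -290.4, 79.7]
tcp_rot: [-3.14, -0.0, 1.286]
force: [0.4, -0.3, 0.6]
width: 91.9
finger_force: 0.0
```

```bash
python3 - <<'E'
from h import *
s=env.get_state();im=eyes.get_image('wrist');cv2.imwrite('pics/w1.png',im);C=cam('wrist',s)
print(s['clock'],s['position'],s['tcp_rot'],s['joints'])
np.save('w1.npy',np.r_[s['position'],s['tcp_rot']])
hsv=cv2.cvtColor(im,cv2.COLOR_BGR2HSV)
m=(hsv[...,0]>12)&(hsv[...,0]<32)&(hsv[...,1]>40)&(hsv[...,2]>130)
for c,st,l in blobs(m,800):
    cs,_=cv2.findContours(l.astype(np.uint8),cv2.RETR_CCOMP,cv2.CHAIN_APPROX_NONE)
    w=onplane(C,np.argwhere(l)[:,::-1].astype(float),8);print(c,st,w.mean(0),cv2.minAreaRect(w[:,:2].astype(np.float32)))
    for q in cs:
        if 30<cv2.contourArea(q)<2000:
            (u,v),r=cv2.minEnclosingCircle(q);print('hole',u,v,r,onplane(C,[u,v],8))
E
```

```text
1.1 [ 459.73778689 -290.41590738   79.65165176] [-3.14023106e+00 -1.69366290e-04  1.28560746e+00] [-5.66018683e-01  3.99286677e-01  1.91724833e+00 -2.91824686e-04
  8.26412860e-01 -2.80632071e-01]
[316.51220965 247.7019059 ] [ 297  174   40  155 3358] [ 458.89032671 -285.48125286    8.        ] ((457.4230651855469, -290.0954284667969), (116.28778839111328, 26.797006607055664), 73.40457153320312)
hole 316.6470642089844 312.0 8.875443458557129 [[ 444.93179605 -332.91401644    8.        ]]
hole 316.13916015625 194.00515747070312 9.356643676757812 [[ 469.94556308 -247.25566908    8.        ]]
[534.35112693 318.9252669 ] [476 289 105  69 843] [ 601.88270697 -385.32673833    8.        ] ((597.0348510742188, -390.96234130859375), (75.85305786132812, 46.69486618041992), 0.1032157763838768)
hole 530.1832275390625 319.5496826171875 54.238704681396484 [[ 598.94702727 -384.77569938    8.        ]]
```

View pics/w1.png

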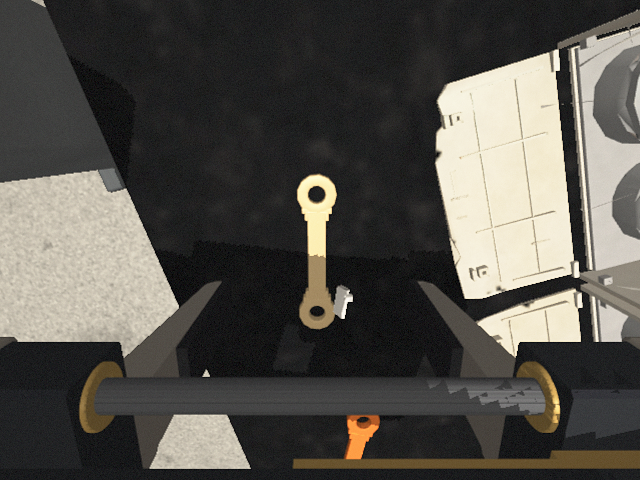

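The wrist view shows the beige coupon with holes at (317,312) and (316,194), 89 mm apart, so the measurement agrees with the given 90 mm. A small metal bit lies at (343,302), clear of the waist. Grasping.

Emit:
play_rows:
  plan:
    - [-0.015, 0.002, -0.2, 0, 0, 0, 0.8]
    - [0, 0, -0.2, 0, 0, 0, 0.6]
    - [0, 0, -0.085, 0, 0, 0, 0.5]
    - [0, 0, -0.025, 0, 0, 0, 0.4]
    - [0, 0, 0, 0, 0, 0, 0.2]
    - [0, 0, 0, 0, 0, 0, 0]
    - [0, 0, 0, 0, 0, 0, 0]
    - [0, 0, 0, 0, 0, 0, 0]
  force: 25

```text
clock: 1.95
position: [458.1, -291.3, 4.6]
tcp_rot: [3.14, 0.0, 1.284]
force: [0.8, -0.0, 0.3]
width: 30.0
finger_force: 0.0
```

Emit:
play_rows:
  plan:
    - [0, 0, 0, 0, 0, 0, 0]
    - [0, 0, 0, 0, 0, 0, 0]
    - [0, 0, 0, 0, 0, 0, 0]

```text
clock: 2.25
position: [457.7, -291.0, 3.9]
tcp_rot: [3.141, 0.0, 1.284]
force: [-0.7, -0.3, 2.7]
width: 12.4
finger_force: 25.0
```

Emit:
play_rows:
  plan:
    - [0, 0, 0.15, 0, 0, 0, 0]
    - [0, 0, 0.25, 0, 0, 0, 0]
    - [0.02, 0.29, 0.1, 0, 0, 0.002, 0]
    - [0.02, 0.29, 0.1, 0, 0, 0.002, 0]
    - [0.02, 0.29, 0.1, 0, 0, 0.002, 0]
    - [0.02, 0.29, 0.1, 0, 0, 0.002, 0]
    - [0.02, 0.29, 0.1, 0, 0, 0.002, 0]
    - [0.02, 0.29, 0.1, 0, 0, 0.002, 0]

```text
clock: 3.05
position: [475.2, -28.3, 154.4]
tcp_rot: [3.141, 0.0, 1.36]
force: [0.8, 0.7, -0.2]
width: 12.2
finger_force: 25.0
```

Emit:
play_rows:
  plan:
    - [0.02, 0.29, 0.1, 0, 0, 0.002, 0]
    - [0.02, 0.29, 0.1, 0, 0, 0.002, 0]
    - [0.02, 0.29, 0.1, 0, 0, 0.002, 0]
    - [0.02, 0.29, 0, 0, 0, 0.002, 0]
    - [0.03, 0.287, 0, 0, 0, 0.001, 0]
    - [0, 0, 0, 0, 0, 0, 0]
    - [0, 0, 0, 0, 0, 0, 0]
    - [0, 0, 0, 0, 0, 0, 0]

```text
clock: 3.85
position: [491.5, 186.2, 198.3]
tcp_rot: [-3.141, 0.001, 1.416]
force: [-0.9, 0.1, 0.2]
width: 12.2
finger_force: 25.0
```

```bash
python3 - <<'E'
from h import *
s=env.get_state();im=eyes.get_image('wrist');cv2.imwrite('pics/w2.png',im);C=cam('wrist',s)
print(s['clock'],s['position'],s['tcp_rot'],s['joints'],s['width'],s['finger_force'])
np.save('w2.npy',np.r_[s['position'],s['tcp_rot']])
E
```

```text
3.85 [491.5350505  186.15289567 198.34576712] [-3.14084307e+00  8.47122033e-04  1.41590176e+00] [ 3.59424106e-01  2.16804272e-01  1.86075783e+00 -4.21537845e-04
  1.06509993e+00  5.14523391e-01] 12.229546214951464 24.99965876340866
```

View pics/w2.png

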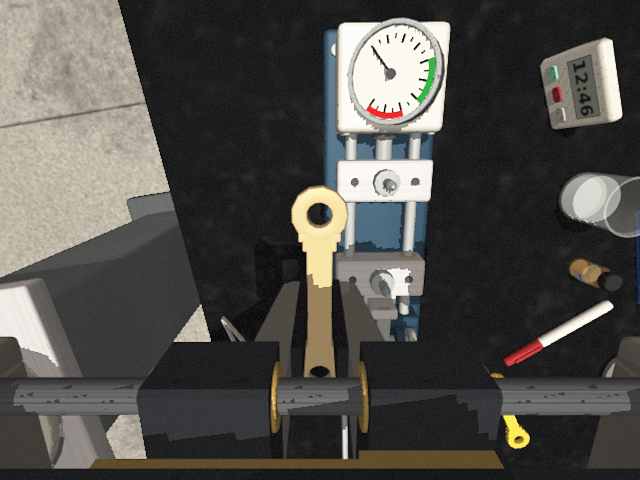

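The wrist view shows the coupon held, near eye (319,214) and far eye (320,372). The gauge pin is at about (387,182), the lever pin at about (382,281), and the needle is at rest. Now I measure finely.

```bash
python3 - <<'E'
from h import *
w=np.load('w2.npy');s=dict(position=w[:3],tcp_rot=w[3:]);C=cam('wrist',s);im=cv2.imread('pics/w2.png');hsv=cv2.cvtColor(im,cv2.COLOR_BGR2HSV)
print('cam',C[2])
# held coupon hole(s)
zt=s['position'][2]+4.1
for name,(a,b,c,d) in dict(near=(190,240,295,345),far=(362,378,305,335)).items():
    sub=im[a:b,c:d].max(2); m=np.zeros(im.shape[:2],bool); m[a:b,c:d]=sub<75
    for cc,st,l in blobs(m,30):
        if st[0]>c and st[1]>a and st[0]+st[2]<d: print(name,cc,st,onplane(C,cc,zt))
ed=cv2.resize(im[145:310,320:445],None,fx=4.8,fy=3.6,interpolation=cv2.INTER_CUBIC)
ed=cv2.resize(im[150:305,325:440],None,fx=3.8,fy=3.8,interpolation=cv2.INTER_CUBIC)
# guide: expected pin pos by carriage rect
for name,(a,b,c,d),th in(('g',(150,212,325,445),200),('l',(248,300,325,430),100)):
    m=np.zeros(im.shape[:2],bool);g=im[a:b,c:d];m[a:b,c:d]=(g.min(2)>th)
    m=cv2.morphologyEx(m.astype(np.uint8),cv2.MORPH_OPEN,np.ones((15,15)))
    for cc,st,l in blobs(m,300):
        ww=onplane(C,np.argwhere(l)[:,::-1].astype(float),63);print(name,cc,st,ww.mean(0),cv2.minAreaRect(ww[:,:2].astype(np.float32)))
t=np.array([.154,.988])
for p,z in(((386.5,182.5),75),((381,282),75),((389,186),99),((387,290),99)): print(p,z,onplane(C,p,z))
cv2.imwrite('pics/c2.png',ed)
E
```

```text
cam [503.58805788 264.62398203 368.10277449]
near [317.91596639 213.64985994] [308 203  22  22 357] [[497.83792074 231.60240774 202.44576712]]
far [319.08947368 371.88421053] [308 366  23  12 190] [[484.726256   144.51278614 202.44576712]]
g [355.82515337 169.70092025] [338 161  36  19 652] [530.73788704 236.28654711  63.        ] ((530.51416015625, 236.03390502929688), (15.023473739624023, 30.0682315826416), 81.07599639892578)
g [410.87535014 170.29971989] [394 161  37  22 714] [576.89489847 228.52850767  63.        ] ((577.6997680664062, 227.3362274169922), (17.56911277770996, 31.553726196289062), 81.0760498046875)
l [356.17066667 265.79733333] [337 253  37  24 750] [520.08498837 150.23730712  63.        ] ((519.2939453125, 151.56297302246094), (22.368459701538086, 33.34273147583008), 81.07286834716797)
l [402.10098039 272.69411765] [ 387  257   37   39 1020] [561.12824355 136.88502304  63.        ] ((563.5186157226562, 133.431640625), (38.654762268066406, 33.27070999145508), 84.15569305419922)
(386.5, 182.5) 75 [[553.3447625  223.21348607  75.        ]]
(381, 282) 75 [[539.45066274 136.0553496   75.        ]]
(389, 186) 99 [[550.87542453 223.68537631  99.        ]]
(387, 290) 99 [[540.65577522 138.72820604  99.        ]]
```

View pics/c2.png

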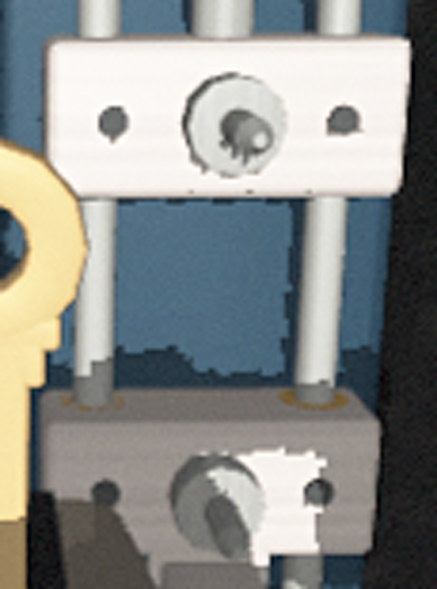

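Emit:
play_rows:
  plan:
    - [0.07, -0.012, -0.2, 0, 0, 0.0005, 0]
    - [0.073, -0.011, -0.2, 0, 0, 0, 0]
    - [0, 0, -0.175, 0, 0, 0, 0]
    - [0, 0, 0, 0, 0, 0, 0]
    - [0, 0, 0, 0, 0, 0, 0]
    - [0, 0, 0, 0, 0, 0, 0]

```text
clock: 4.5
position: [514.3, 183.4, 113.9]
tcp_rot: [3.14, -0.001, 1.418]
force: [-0.7, 0.0, -0.9]
width: 12.4
finger_force: 25.0
```

```bash
python3 - <<'E'
from h import *
s=env.get_state();im=eyes.get_image('wrist');cv2.imwrite('pics/w3.png',im);C=cam('wrist',s)
print(s['clock'],s['position'],s['tcp_rot'],s['finger_force'])
np.save('w3.npy',np.r_[s['position'],s['tcp_rot']])
for p in [(553.94,222.05,75),(541.25,134.2,75),(553.94,222.05,99),(541.25,134.2,99)]: print(proj(C,p))
cv2.imwrite('pics/c3.png',cv2.resize(im[150:380,280:480],None,fx=2.6,fy=2.6,interpolation=cv2.INTER_CUBIC))
E
```

```text
4.5 [514.28646422 183.40314738 113.89808365] [ 3.13997622e+00 -8.76175042e-04  1.41848041e+00] 24.99969631433487
[[375.18819106 202.05400196]]
[[370.59872982 334.31214659]]
[[382.2019606  209.54224733]]
[[376.29689674 355.31466623]]
```

View pics/c3.png

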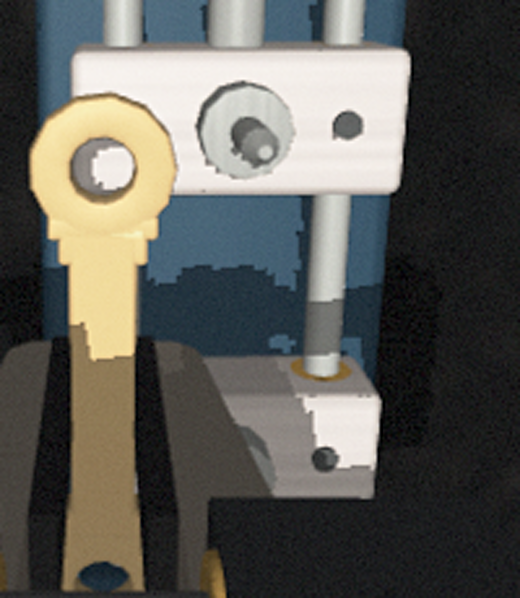

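Crop: held eye hole at crop (103,169), gauge pin tip at (263,151), shoulder centre at (246,132). All are within about 1 mm of prediction.

```bash
python3 - <<'E'
from h import *
w=np.load('w3.npy');C=cam('wrist',dict(position=w[:3],tcp_rot=w[3:]))
f=lambda x,y:(x/2.6+280-.3,y/2.6+150-.3)
h=onplane(C,f(103,169),118)[0];t=onplane(C,f(263,152),99)[0];sh=onplane(C,f(246.5,132),75)[0]
y=np.array([np.cos(w[5]),np.sin(w[5])]);print(h,t,sh,'pred hole',w[:2]+45.8*y)
a=np.radians(81.35);mid=(t+sh)[:2]/2-45*np.array([np.cos(a),np.sin(a)]);print('mid',mid,'lever',2*mid-(t+sh)[:2]/2, 'turn',a-w[5],'delta',mid-(w[:2]+.8*y),'by hole',(t+sh)[:2]/2-h[:2])
E
```

```text
[521.04302172 228.24097684 118.        ] [553.30965745 222.8984658   99.        ] [553.64274938 223.0580183   75.        ] pred hole [521.23559006 228.67289059]
mid [546.70828715 178.49009408] lever [539.94037089 134.00194612] turn 0.00134493362639021 delta [32.30044082 -5.70379117] by hole [32.43318169 -5.26273479]
```

Emit:
play_rows:
  plan:
    - [0.108, -0.0185, 0, 0, 0, 0.0002, 0]
    - [0.108, -0.0185, 0, 0, 0, 0, 0]
    - [0, 0, -0.03, 0, 0, 0, 0]
    - [0, 0, 0, 0, 0, 0, 0]
    - [0, 0, 0, 0, 0, 0, 0]

```text
clock: 5.05
position: [544.9, 178.1, 108.0]
tcp_rot: [-3.141, 0.0, 1.421]
force: [0.3, -0.4, -1.5]
width: 12.2
finger_force: 25.0
```

Emit:
play_rows:
  plan:
    - [0, 0, -0.03, 0, 0, 0, 0]
    - [0, 0, -0.03, 0, 0, 0, 0]
    - [0, 0, -0.03, 0, 0, 0, 0]
    - [0, 0, 0, 0, 0, 0, 0]

```text
clock: 5.45
position: [545.3, 178.0, 93.6]
tcp_rot: [-3.141, 0.001, 1.421]
force: [0.0, 0.1, -1.3]
width: 12.2
finger_force: 25.0
```

Emit:
play_rows:
  plan:
    - [0.006, 0, -0.03, 0, 0, 0, 0]
    - [0, 0, -0.03, 0, 0, 0, 0]
    - [0, 0, -0.025, 0, 0, 0, 0]
    - [0, 0, 0, 0, 0, 0, 0]
    - [0, 0, 0, 0, 0, 0, 0]

```text
clock: 5.95
position: [546.7, 178.0, 81.5]
tcp_rot: [-3.141, 0.0, 1.421]
force: [0.1, 0.6, -0.7]
width: 12.4
finger_force: 25.0
```

```bash
python3 - <<'E'
from h import *
s=env.get_state();print(s['force'],s['position'])
im=eyes.get_image('wrist');sd=eyes.get_image('side')
C=cam('side');u,v=proj(C,(546,178,80))[0];print(u,v);u,v=int(u),int(v)
a=cv2.resize(im[150:330,270:400],(390,540),interpolation=cv2.INTER_CUBIC)
b=cv2.resize(sd[v-45:v+45,u-32:u+33],(390,540),interpolation=cv2.INTER_CUBIC)
cv2.imwrite('pics/c4.png',np.hstack([a,b]))
E
```

```text
[ 0.12923443  0.58040687 -0.73473022] [546.65689503 178.04018734  81.53916469]
241.12613413738396 216.67946070579612
```

View pics/c4.png

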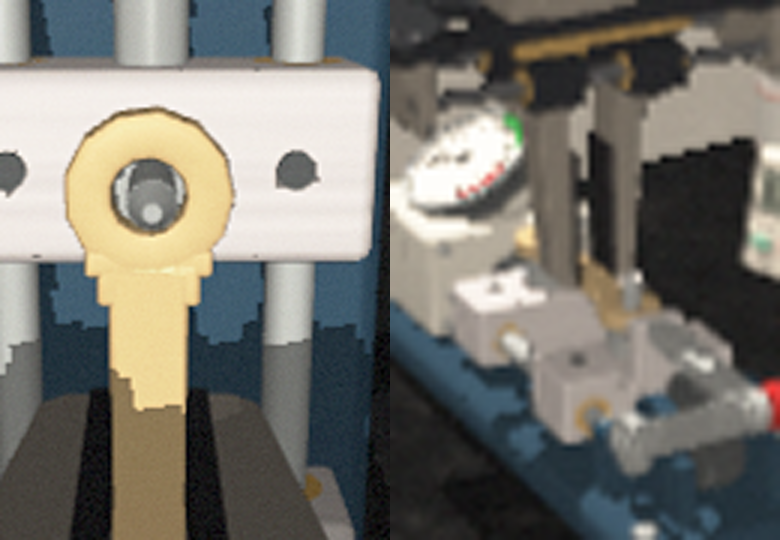

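The wrist crop shows the gauge pin centred in the near eye, and the side crop shows the lever pin standing through the other eye. I lower to contact and release.

Emit:
play_rows:
  plan:
    - [0, 0, -0.012, 0, 0, 0, 0]
    - [0, 0, -0.006, 0, 0, 0, 0]
    - [0, 0, 0, 0, 0, 0, 0]
    - [0, 0, 0, 0, 0, 0, 0]

```text
clock: 6.45
position: [546.8, 178.0, 79.0]
tcp_rot: [3.142, -0.0, 1.42]
force: [0.6, 0.0, -0.4]
width: 12.4
finger_force: 25.0
```

Emit:
play_rows:
  plan:
    - [0, 0, 0, 0, 0, 0, 0.3]
    - [0, 0, 0, 0, 0, 0, 0.6]
    - [0, 0, 0, 0, 0, 0, 0.6]
    - [0, 0, 0, 0, 0, 0, 0.6]
    - [0, 0, 0, 0, 0, 0, 0.6]

```text
clock: 6.95
position: [546.8, 178.1, 79.0]
tcp_rot: [3.142, 0.0, 1.421]
force: [-0.6, -0.1, 0.2]
width: 50.3
finger_force: 0.0
```

Emit:
play_rows:
  plan:
    - [0, 0, 0.1, 0, 0, 0, 0.6]
    - [0, 0, 0.3, 0, 0, 0, 0.6]
    - [0, 0, 0.3, 0, 0, 0, 0.6]
    - [0, 0, 0.15, 0, 0, 0, 0.6]
    - [0, 0, 0, 0, 0, 0, 0.6]
    - [0, 0, 0, 0, 0, 0, 0.6]

```text
clock: 7.55
position: [546.8, 178.1, 207.2]
tcp_rot: [3.14, -0.001, 1.421]
force: [-0.2, 0.0, -0.2]
width: 55.3
finger_force: 0.0
```

```bash
python3 - <<'E'
from h import *
s=env.get_state();im=eyes.get_image('wrist');C=cam('wrist',s);print(s['position'])
cv2.imwrite('pics/w5.png',im);np.save('w5.npy',np.r_[s['position'],s['tcp_rot']])
g=im[:,:].copy()
hsv=cv2.cvtColor(im,cv2.COLOR_BGR2HSV)
m=(hsv[...,0]>12)&(hsv[...,0]<32)&(hsv[...,1]>40)&(hsv[...,2]>70)
m[:, :200]=0;m[:,440:]=0
for c,st,l in blobs(m,800):
    w=onplane(C,np.argwhere(l)[:,::-1].astype(float),83);print(c,st,cv2.minAreaRect(w[:,:2].astype(np.float32)))
cv2.imwrite('pics/c5.png',cv2.resize(im[0:400,220:420],None,fx=1.5,fy=1.5))
E
```

```text
[546.81630995 178.07988432 207.22726565]
[318.92398856 232.17572538] [ 303  167   33  132 2447] ((546.9064331054688, 178.5576171875), (116.69871520996094, 27.006031036376953), 81.1920394897461)
[319.70290456 463.47219917] [ 200  457  240   12 2410] ((510.0436706542969, -66.99829864501953), (14.780445098876953, 254.51300048828125), 81.20093536376953)
```

View pics/c5.png

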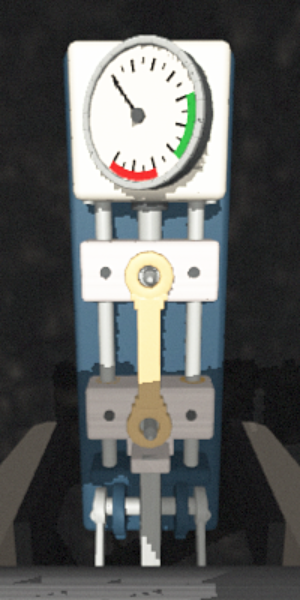

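The coupon lies on both pins (eyes at crop (150,275) and (150,428), centre within 0.5 mm of the pin midpoint) with the needle at rest. Now to the grip.

Emit:
play_rows:
  plan:
    - [-0.0208, -0.137, 0, 0, 0, -0.0228, 0.6]
    - [-0.0208, -0.137, 0, 0, 0, -0.0228, 0.6]
    - [-0.0208, -0.137, 0, 0, 0, -0.0228, 0.6]
    - [-0.0208, -0.137, 0, 0, 0, -0.0228, 0.6]
    - [-0.0208, -0.137, 0, 0, 0, -0.0228, 0.6]
    - [-0.0208, -0.137, 0, 0, 0, -0.0228, 0.6]
    - [-0.0208, -0.137, 0, 0, 0, -0.0228, 0.6]
    - [-0.0208, -0.137, 0, 0, 0, -0.0228, 0.6]

```text
clock: 8.4
position: [520.5, 12.8, 204.8]
tcp_rot: [-3.141, 0.003, 0.269]
force: [0.2, 0.0, -0.4]
width: 55.3
finger_force: 0.0
```

Emit:
play_rows:
  plan:
    - [-0.0208, -0.137, -0.05, 0, 0, -0.0228, 0.6]
    - [-0.0208, -0.137, -0.1, 0, 0, -0.0228, 0.6]
    - [-0.0208, -0.137, -0.1, 0, 0, -0.0222, 0.6]
    - [0, 0, 0, 0, 0, 0, 0.6]
    - [0, 0, 0, 0, 0, 0, 0.6]
    - [0, 0, 0, 0, 0, 0, 0.6]

```text
clock: 9.0
position: [512.6, -47.4, 169.0]
tcp_rot: [-3.141, 0.0, -0.149]
force: [0.4, 0.0, 0.8]
width: 54.7
finger_force: 0.0
```

```bash
python3 - <<'E'
from h import *
s=env.get_state();im=eyes.get_image('wrist');C=cam('wrist',s);print(s['clock'],s['position'],s['tcp_rot'],s['joints'])
cv2.imwrite('pics/w6.png',im)
hsv=cv2.cvtColor(im,cv2.COLOR_BGR2HSV)
m=((hsv[...,0]<8)|(hsv[...,0]>172))&(hsv[...,1]>140)&(hsv[...,2]>50)
for c,st,l in blobs(m,200):
    w=onplane(C,np.argwhere(l)[:,::-1].astype(float),122);print(c,st,w.mean(0),cv2.minAreaRect(w[:,:2].astype(np.float32)))
E
```

```text
9.0 [512.60279649 -47.36970424 169.00106567] [-3.14134937e+00  2.84690863e-04 -1.48806680e-01] [-9.52425246e-02  2.34624945e-01  1.91176067e+00  3.07714050e-04
  9.95478314e-01  1.62419305e+00]
[243.74254317  17.69544741] [223   0  38  40 637] [659.68867396 -27.85737811 122.        ] ((660.5274658203125, -27.76201820373535), (24.470426559448242, 7.753969192504883), 28.19217300415039)
[321.08958838 262.7574657 ] [ 307  218   29   91 2478] [514.63997016 -48.42169037 122.        ] ((513.6876831054688, -48.250240325927734), (18.7358341217041, 62.066925048828125), 81.43199157714844)
```

Emit:
play_rows:
  plan:
    - [0.006, -0.005, -0.2, 0, 0, 0, 0.6]
    - [0, 0, -0.2, 0, 0, 0, 0.5]
    - [0, 0, -0.07, 0, 0, 0, 0.4]
    - [0, 0, 0, 0, 0, 0, 0.25]
    - [0, 0, 0, 0, 0, 0, 0]
    - [0, 0, 0, 0, 0, 0, 0]
    - [0, 0, 0, 0, 0, 0, 0]
    - [0, 0, 0, 0, 0, 0, 0]
  force: 40

```text
clock: 9.85
position: [514.3, -49.0, 99.6]
tcp_rot: [3.142, -0.002, -0.151]
force: [0.5, -1.8, 3.8]
width: 16.7
finger_force: 40.0
```

Emit:
play_rows:
  plan:
    - [0, 0, 0, 0, 0, 0, 0]
    - [0, 0, 0, 0, 0, 0, 0]

```text
clock: 10.05
position: [514.2, -49.2, 99.1]
tcp_rot: [3.141, -0.002, -0.151]
force: [1.4, -4.5, 4.5]
width: 16.9
finger_force: 40.0
```

Emit:
play_rows:
  plan:
    - [-0.003, -0.02, -0.038, 0, 0, 0, 0]
    - [-0.003, -0.017, -0.04, 0, 0, 0, 0]
    - [-0.002, -0.016, -0.04, 0, 0, 0, 0]
    - [-0.002, -0.014, -0.041, 0, 0, 0, 0]
    - [-0.002, -0.012, -0.042, 0, 0, 0, 0]
    - [-0.001, -0.009, -0.042, 0, 0, 0, 0]
    - [0, 0, 0, 0, 0, 0, 0]

```text
clock: 10.75
position: [512.2, -62.4, 61.5]
tcp_rot: [3.142, -0.001, -0.152]
force: [3.5, -3.9, 5.6]
width: 16.8
finger_force: 40.0
```

Emit:
play_rows:
  plan:
    - [-0.001, -0.008, -0.042, 0, 0, 0, 0]
    - [-0.001, -0.005, -0.043, 0, 0, 0, 0]
    - [-0.001, -0.003, -0.043, 0, 0, 0, 0]
    - [0, -0.001, -0.043, 0, 0, 0, 0]
    - [0, 0, -0.02, 0, 0, 0, 0]
    - [0, 0, -0.02, 0, 0, 0, 0]
    - [0, 0, 0, 0, 0, 0, 0]
    - [0, 0, 0, 0, 0, 0, 0]

```text
clock: 11.55
position: [512.0, -64.4, 30.5]
tcp_rot: [-3.141, -0.002, -0.152]
force: [2.6, -1.4, 8.0]
width: 17.1
finger_force: 40.0
```

```bash
python3 - <<'E'
from h import *
s=env.get_state();im=eyes.get_image('top');print(s['position'],s['force'],s['width'])
z=np.hstack([cv2.resize(i[212:280,140:305],None,fx=4.4,fy=4.4,interpolation=cv2.INTER_CUBIC) for i in (im,)])
o=cv2.resize(cv2.imread('pics/top0.png')[212:262,140:190],None,fx=5.5,fy=5.5,interpolation=cv2.INTER_CUBIC)
n=cv2.resize(im[212:262,140:190],None,fx=5.5,fy=5.5,interpolation=cv2.INTER_CUBIC)
b=np.hstack([o,n]);b=cv2.copyMakeBorder(b,0,0,0,z.shape[1]-b.shape[1],cv2.BORDER_CONSTANT)
cv2.imwrite('pics/c7.png',np.vstack([z,b]));cv2.imwrite('pics/t7.png',im)
E
```

```text
[511.95571802 -64.44691158  30.50049663] [ 2.57935892 -1.38171771  7.98890959] 17.075911900937633
```

View pics/c7.png

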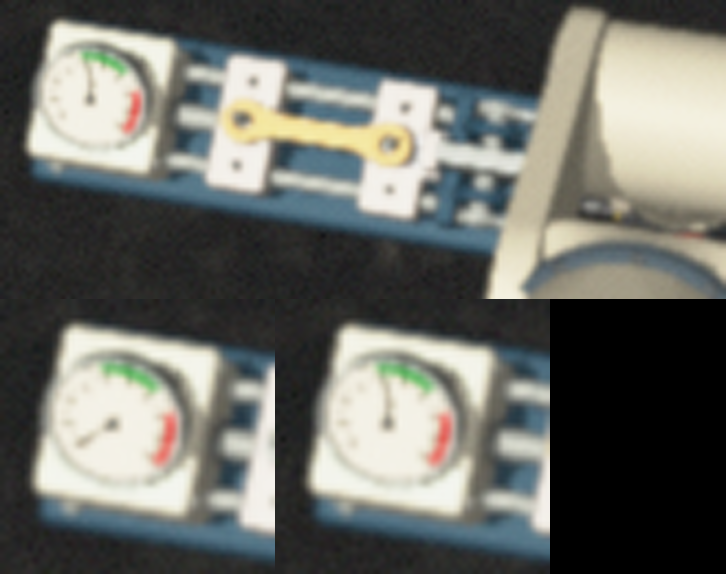

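The needle has turned about 119° from rest, to the start of the green, at about 8.3 mm. I calculate 8.5 mm from the lever angle, so they agree. The coupon is still seated. I press a little further, to mid green, and check the needle numerically.

Emit:
play_rows:
  plan:
    - [0, 0.001, -0.017, 0, 0, 0, 0]
    - [0, 0.001, -0.016, 0, 0, 0, 0]
    - [0, 0.001, -0.01, 0, 0, 0, 0]
    - [0, 0, 0, 0, 0, 0, 0]
    - [0, 0, 0, 0, 0, 0, 0]
    - [0, 0, 0, 0, 0, 0, 0]
    - [0, 0, 0, 0, 0, 0, 0]

```text
clock: 12.3
position: [512.0, -64.0, 24.2]
tcp_rot: [-3.141, -0.002, -0.152]
force: [3.1, -1.8, 8.6]
width: 16.8
finger_force: 40.0
```

```bash
python3 - <<'E'
from h import *
s=env.get_state();im=eyes.get_image('top');cv2.imwrite('pics/t8.png',im);print(s['clock'],s['position'],s['force'],s['width'])
hub=np.array([140+112/5.5-.4,212+(423-299)/5.5-.4])
for n in('top0','t7','t8'):
    g=cv2.imread(f'pics/{n}.png').min(2).astype(np.float32)
    hsv=cv2.imread(f'pics/{n}.png').max(2).astype(np.float32)
    an=np.arange(-180,180,3);prof=[]
    for a in np.radians(an):
        rr=np.arange(2.5,7.5,.5);x=(hub[0]+rr*np.sin(a)).astype(np.float32)[None];y=(hub[1]-rr*np.cos(a)).astype(np.float32)[None]
        prof.append(cv2.remap(hsv,x,y,cv2.INTER_LINEAR).mean())
    prof=np.array(prof);i=prof.argmin();k=np.arange(i-8,i+9)%len(an);w=np.clip(prof.max()-25-prof[k],0,None)
    print(n,an[i],an[i]+3*(w*np.arange(-8,9)).sum()/w.sum(),prof.min(),np.median(prof))
h=cv2.cvtColor(im,cv2.COLOR_BGR2HSV);m=np.zeros(h.shape[:2],bool)
m[225:260,185:245]=((h[...,0]>12)&(h[...,0]<32)&(h[...,1]>60)&(h[...,2]>130))[225:260,185:245]
for c,st,l in blobs(m,50):
    w=onplane(cam('top'),np.argwhere(l)[:,::-1].astype(float),83);print(c,cv2.minAreaRect(w[:,:2].astype(np.float32)))
E
```

```text
12.3 [511.99267602 -63.95801305  24.20888042] [ 3.10083424 -1.84721694  8.61295073] 16.842379608732244
top0 -123 -121.79653646911079 213.90654 242.77148
t7 0 0.4694269872094418 205.10234 242.31152
t8 18 19.184722645859033 211.81807 242.4357
[212.02787456 241.8641115 ] ((546.2833251953125, 164.37269592285156), (117.24834442138672, 24.855501174926758), 81.83451843261719)
```

The needle has turned 141°, about 9.8 mm, which is mid green, and the 8.6 N push matches the expected 8.5 N. Handing in.

```bash
python3 -c "
from cell import env
print(env.close_job())"
```

```text
the job is handed in; nothing more can be done
None
```

The coupon hangs on both pins, and I handed the job in at about 12 s with the hand still on the grip, the needle holding mid-green (about 9.8 mm of travel, 8.6 N on the grip) and the other items not touched; no verdict was returned.

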